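# Set, lock and fit the stop of the board-cutting rail

## Task

Set up the cutting rail for the next batch of boards: release the carriage's clamp lever, slide the carriage along the rail until its pointer lines up with the tip of the pointed preset clip (not the square-nosed one), and swing the lever fully back to lock it. Also fit the loose stop plate to the carriage: press its two hook tabs into the two slots of the upright, foot downwards and the plate standing out square to the rail towards you, then push it down until it sits fully home, and let go. Leave the other things on the table where they lie.

Things in the scene. Friction and masses are not known exactly. Their poses are not given: they have to be found in the camera images.
- stop_rail: Fixed aluminium rail standing left of the middle, 420 mm long, 24 mm high, with a 10 mm high graduated ledge along its front; a flat steel bar 36 mm wide, 6 mm high and 170 mm long runs towards the robot from its right end. Origin on the table, mid-width. Axes of the rail and of all carriage and clip points: x across the rail, away from the robot, y left along it, z up; turned by 0.28 to 0.5 rad.
- carriage_pointer (a point): Tip of the steel pointer on the carriage's front side, 14 mm above the table, over the ledge. The grey carriage is a saddle on the rail, 140 mm long (y), 68 mm wide (x), its top 44 mm above the table; its middle is 30 mm left (+y) of and 46 mm behind (+x) this point.
- carriage (a joint): Position of the carriage along the rail, m: 0 at the right end of its travel, 0.22 at the left end, growing to the left (+y). Unlocked it slides against about 8 N of friction and stays where it is left; locked, the clamp holds it by friction against 45 N. It starts near the middle, 50 mm or more from the mark.
- clamp_lever (a joint): Clamp lever angle, rad, about the vertical axis through lever_hinge, clockwise from above: 0 = fully locked (stop), lever points right along the rail (-y); 1.4 = fully open (stop), it points almost straight at the robot (-x). Starts locked; counts as locked below 0.12. The brake lets go at about 0.5. It turns against about 0.15 N m (2 N at the ball) and stays where left.
- lever_ball (a point): Centre of the black ball, 27 mm diameter, at the lever's end, 78 mm from the lever's axis and 90 mm above the table; the steel bar to it is 11 mm thick and slopes up to the ball from the hub. Nothing else stands at its height near by. Grip it from above or push it sideways with shut fingers. Its axes turn with the lever.
- lever_hinge (a point): Point on the lever's vertical axis at the height of the ball's centre, 90 mm above the table; the hub below is 32 mm wide and ends 68 mm above the table. It lies 20 mm right (-y) of and 46 mm behind (+x) the pointer's tip.
- upright_top (a point): Middle of the top of the carriage's slotted upright, 108 mm above the table: a steel channel 44 mm wide (y) and 31 mm deep (x), open at the back, on the carriage's front, 100 mm to the left (+y) of the lever's axis. It can be gripped from above across its 44 mm width, e.g. 15 to 20 mm below the top, to slide the carriage.
- slot_face (a point): On the upright's front face: middle of the lower slot's bottom edge, 30 mm above the table. Two slots one above the other, bottom edges 30 and 68 mm above the table, each 28 mm high and 14 mm wide, the lowest 9 mm narrowing to 9 mm. Face plate 4.5 mm thick, over 20 mm free behind it. Fully home, plate_back coincides with this point, x along x, z up.
- plate_grip (a point): Centre of the loose stop plate, a good place to grip it: 39 mm above its underside, 70 mm (-x) from its back end. An aluminium angle 150 mm long (x), 0.22 to 0.37 kg: upright web 8 mm thick (y), 78 mm high at the back, 69 mm here, 52 mm at the front. Axes: +x along the plate to the end with the hook tabs, z up. Starts on its foot, +x away from the robot, turned up to 0.4 rad.
- stop_plate: The stop plate as a whole: origin on its underside at the back end, mid-web; axes as plate_grip. Its foot is 4 mm thick and reaches 30 mm to the +y side of the web's middle, 4 mm to the other. Fully home, the foot is 3 mm above the table.
- plate_back (a point): Plate's back (+x) end plane, underside of the lower tab's neck, mid-web, 27 mm above the plate's underside. Two tabs 38 mm apart in z, 7 mm thick (y): neck 8 mm high sticking out 12.5 mm; its outer 5 mm reach 8 mm lower as a lip, 7.5 mm clear of the back end. The tabs enter with this point 13 to 19 mm above slot_face; push in to the face, then down till the necks rest on the slots' edges.
- clip_tip (a point): Tip of the pointed preset clip; when set, the carriage's pointer is opposite it (same place along the rail, about 2 mm apart across). The clip is a black block 28 mm wide and 15 mm high with an arrowhead nose 14 mm long towards the rail and a small screw on top (21 mm high), fixed at the ledge's front edge, on the left or the right part of the rail.
- square_clip_nose (a point): Middle of the nose of the other preset clip, same size, with a square-cut nose 28 mm wide and 19 mm long: not the mark for this job.
- tape_measure: Bystander: yellow and black pocket tape measure, 63 x 76 x 37 mm, on the right; origin under its middle. To be left where it lies.
- pliers_red: Bystander: pliers with red handles, 172 x 59 x 16 mm, behind the rail; origin under its middle. To be left where it lies.

How it is judged:
By the outcome, as a careful person would: the job done as asked, in the order asked, and still so for the second after the job is handed in, with the robot touching nothing.
It also fails if it takes over 72 s, if anything falls off the work surface, if the arm or the gripper's body presses on something with over 40 N, if the wrist force passes 120 N, or if a joint passes its speed limit or range.

## Robot

A 6-joint arm with a two-finger parallel gripper is mounted at the origin on a cart in front of the work surface, level with it; the furniture and walls round the work are solid. World frame = base frame: x ahead of the robot, y to its left, z up, the work surface at z = 0. Lengths are in m, angles in degrees, forces in N, time in s.
With the tool pointing down it reaches from about 0.35 to 0.875 m from the base axis. Payload 4.2 kg.
Tool frame: the origin (TCP) lies where the fingers leave the gripper's body, on its centre line; the fingertips stand 70 mm ahead of it and the grasp point (between the pads) lies 51 mm ahead of it; z points along the fingers, y is the direction in which the jaws open and shut (so a half turn about z gives the same grasp; the last joint's range is limited). The gripper opens to 87 mm and grips with 3 to 60 N. Pads are 19 mm wide; open, the fingers measure 117 mm over their backs; the gripper's body (75 mm by 190 mm) begins 51 mm behind the grasp point.
Start: joints at [80.993, 22.042, 0.453, 0, -68.411, -14.817], TCP at [0.252, 0.572, 0.292] pointing down, gripper open.
Joint ranges: [-179.83, 179.83], [-69.29, 118.12], [-61.27, 80.66], [-181.25, 117.63], [-171.15, -9.14], [-177.46, 177.46]. Speed limits (degrees/s): [159.86, 159.86, 180, 180, 180, 180].

## Interface

Orientations are given as a 3x3 rotation matrix whose columns are the frame's x, y, z axes.
In Python, from station import sense, capture, camera_model, finish_job gives the robot as it stands.
- The arm moves only by the shell command python3 -m inch 'ROWS'. ROWS is JSON, a list of rows, each an object with "hand": the closure, from 0 (fully open) to 1 (shut); "slide": the shift along the world's x, y, z in cm, a list of three; "yaw": the turn about the world's z in rad. A call has 1 to 10 rows; each row is the pose to reach, as a shift and turn from the pose commanded when the call began; what a row does not reach only later rows make up. A row lasts 1/8 s, in which the tool goes at most 62.5 mm and 10.7 degrees, less where a joint would pass 70% of its speed; a pose out of reach is approached as far as the arm can. A call with a gripper value outside its range is refused whole. The fingers move at their own pace and stop on an object; the grip force is fixed at half the most. Time passes only in rows, so rows that repeat a pose let the fingers close. It gives the time, the measured TCP pose, the force and the opening at its end, in the units of the state.
- sense(): the state, without advancing time (a new reading comes with each control period).
- capture(name): name is "scene" or "top"; returns the picture (480x640x3 uint8, blue, green, red); there is no depth.
- camera_model(name): a dict with "mtx" (3x3 intrinsics, pixels), "xyz" and "orientation" of the camera in the world. Camera axes: x right, y up, looking along -z (the intrinsics and any distortion apply to the point x, -y, -z); pixel columns grow to the right and rows downward; lengths in m; the calibration is good to about 2 mm. A picture is of the moment at which its call begins. camera_model takes no time and is no camera call.
- finish_job(): hands the job in, once; it reports no verdict.
The state is a dict: "time_s": time; "joints": joint angles; "joint_velocities": joint speeds; "effort": joint torques, N m; "tcp_pos": TCP position; "ee_rot": TCP orientation; "wrist_force": force on the tool from outside, world axes, zero at the start; "moment": the same for the moment, N m; "gripper_width": opening from 0.0 (shut) to 1.0 (fully open).
Only numpy, scipy, OpenCV 4.12 (cv2) and the standard library are available. Lean on these libraries where they do the work, as an engineer would, in place of code of your own. Each camera call takes 0.05 s, during which the arm holds its last target. There are 200 camera calls.

## Working session

There is one attempt and no reset: what is moved stays moved. The work goes in short steps, Python scripts to look and compute and a shell command to move; the robot and the scene stay as the last step left them, time stands still between calls to the robot, and variables do not carry over. Pictures are saved under pics/ and viewed, about 8 in all and at most 12, crops included, and the job is handed in when it is done.

```bash
mkdir -p pics; ls
python3 - <<'E'
from station import *
import cv2,numpy as np
for n in("scene","top"):
    cv2.imwrite(f"pics/{n}0.png",capture(n)); m=camera_model(n); print(n,m)
s=sense(); print({k:np.round(v,4).tolist() for k,v in s.items()})
E
```

```text
pics
scene {'mtx': array([[573.22242519,   0.        , 318.5982407 ],
       [  0.        , 573.22242519, 236.15289098],
       [  0.        ,   0.        ,   1.        ]]), 'xyz': array([-0.33319722, -0.50747258,  1.30134273]), 'orientation': array([[ 0.46308475,  0.68449891, -0.56303974],
       [-0.88629251,  0.35320723, -0.29955005],
       [-0.00617198,  0.63773497,  0.77023114]])}
top {'mtx': array([[598.78617215,   0.        , 319.99509077],
       [  0.        , 598.78617215, 237.49018351],
       [  0.        ,   0.        ,   1.        ]]), 'xyz': array([ 0.39736171, -0.02263905,  1.40391036]), 'orientation': array([[ 3.87287200e-04,  9.89143763e-01, -1.46950557e-01],
       [-9.99963211e-01,  1.64227256e-03,  8.41895895e-03],
       [ 8.56889360e-03,  1.46941890e-01,  9.89108010e-01]])}
{'time_s': 0.1, 'joints': [80.9939, 22.0877, 0.3864, -0.024, -68.4105, -14.8168], 'joint_velocities': [0.0573, -0.1267, 0.2238, 0.0463, -0.0327, 0.016], 'effort': [-0.0008, -39.1691, 18.7935, 4.2319, 0.0135, -0.0001], 'tcp_pos': [0.2523, 0.5714, 0.2913], 'ee_rot': [[0.9147, -0.4041, -0.0007], [-0.4041, -0.9147, -0.0019], [0.0001, 0.002, -1.0]], 'wrist_force': [-0.6312, -0.1689, -0.6991], 'moment': [0.0274, -0.0088, -0.0678], 'gripper_width': 0.9962}
```

View pics/top0.png

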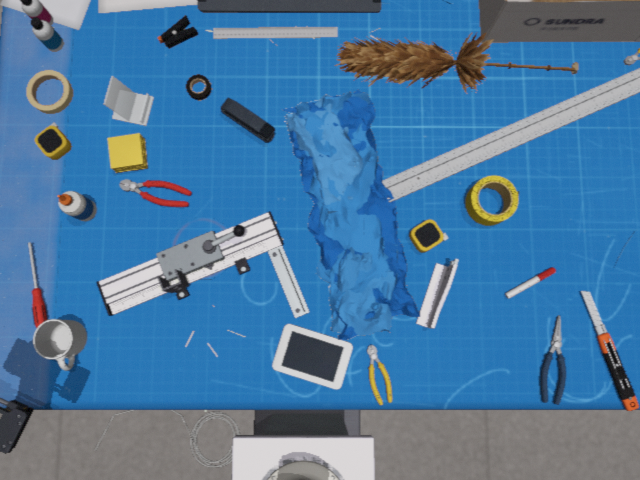

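View pics/scene0.png

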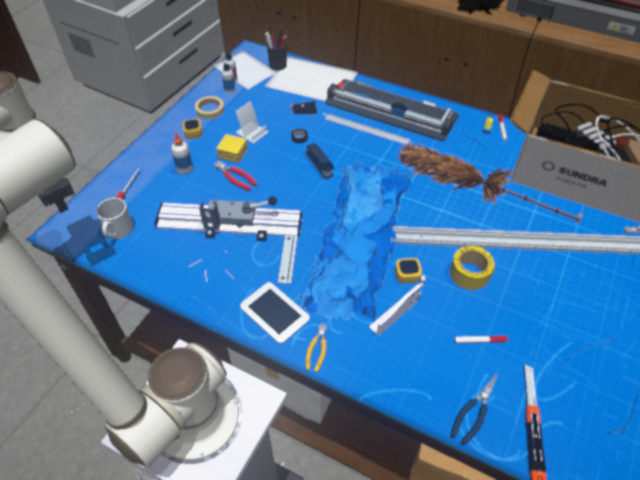

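The top picture shows the rail from (100,298) to (280,228), the carriage near (190,255), the ball at (239,230), the plate from (455,262) to (428,325), and clips near (180,292) and (242,266). Next I'll take enlarged crops.

Run:
```python
import cv2,numpy as np
t=cv2.imread("pics/top0.png"); s=cv2.imread("pics/scene0.png")
f=lambda im,x,y,w,h,k:cv2.resize(im[y:y+h,x:x+w],None,fx=k,fy=k,interpolation=cv2.INTER_CUBIC)
cv2.imwrite("pics/c1.png",f(t,95,205,200,120,4))
a=f(s,150,185,160,100,5); cv2.imwrite("pics/c2.png",a)
b=np.zeros((560,800,3),np.uint8); p=f(t,410,250,60,85,6); b[:p.shape[0],:p.shape[1]]=p; q=f(s,365,270,65,70,6); b[:q.shape[0],370:370+q.shape[1]]=q
cv2.imwrite("pics/c3.png",b)
```

```text
(no output)
```

View pics/c1.png

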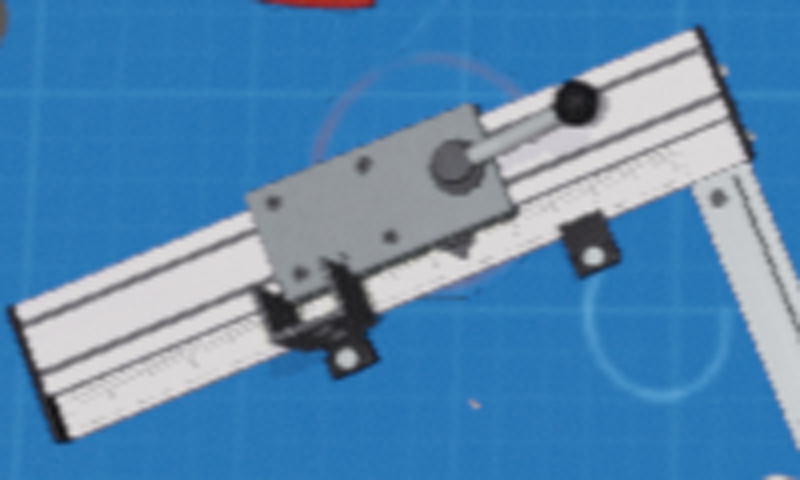

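View pics/c2.png

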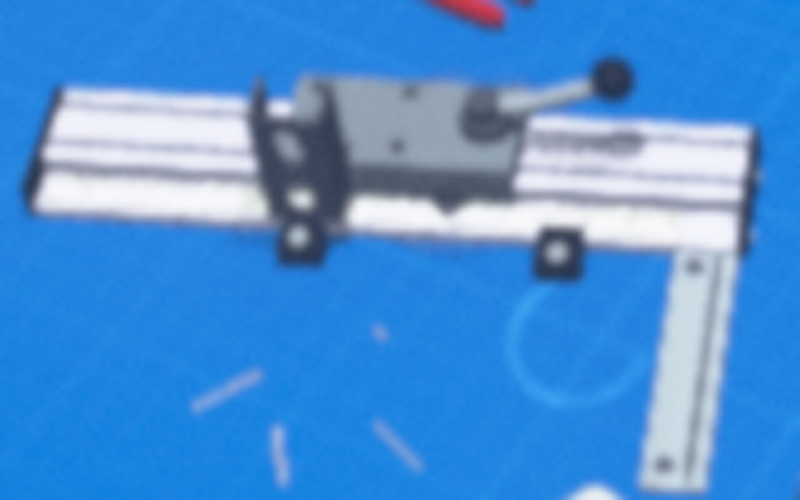

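View pics/c3.png

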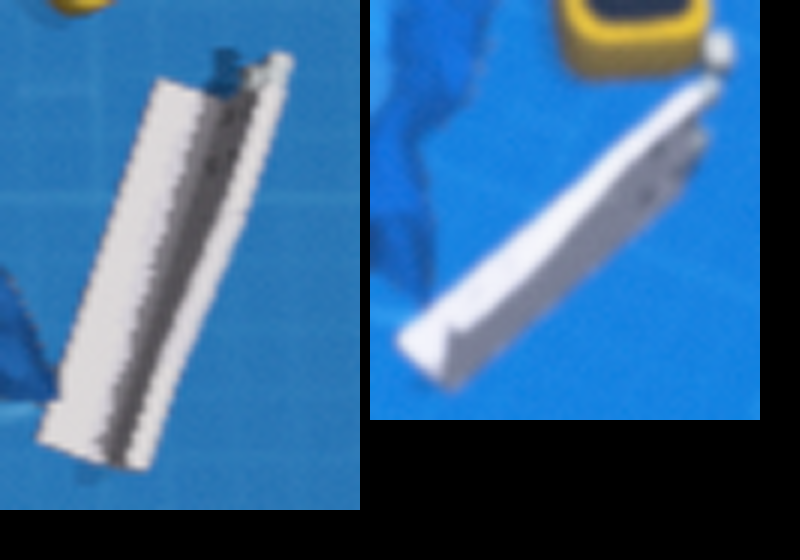

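In c1 the rail runs from (10,308) to (750,155). The carriage pointer is at (460,258), the hub at (457,165), the ball at (577,103), and the clips' screws are at (347,358) and (593,257). c3 shows the plate's foot on the left (+y) side and its tabs at the far end. The clip noses are still unclear, so I'll zoom in on them.

Run:
```python
import cv2,numpy as np
t=cv2.imread("pics/top0.png"); s=cv2.imread("pics/scene0.png")
f=lambda im,cx,cy:cv2.convertScaleAbs(cv2.resize(im[cy-15:cy+15,cx-20:cx+20],(400,300),interpolation=cv2.INTER_CUBIC),alpha=1.3)
cv2.imwrite("pics/c4.png",np.vstack([np.hstack([f(t,180,290),f(t,242,265)]),np.hstack([f(s,210,232),f(s,261,234)])]))
```

```text
(no output)
```

View pics/c4.png

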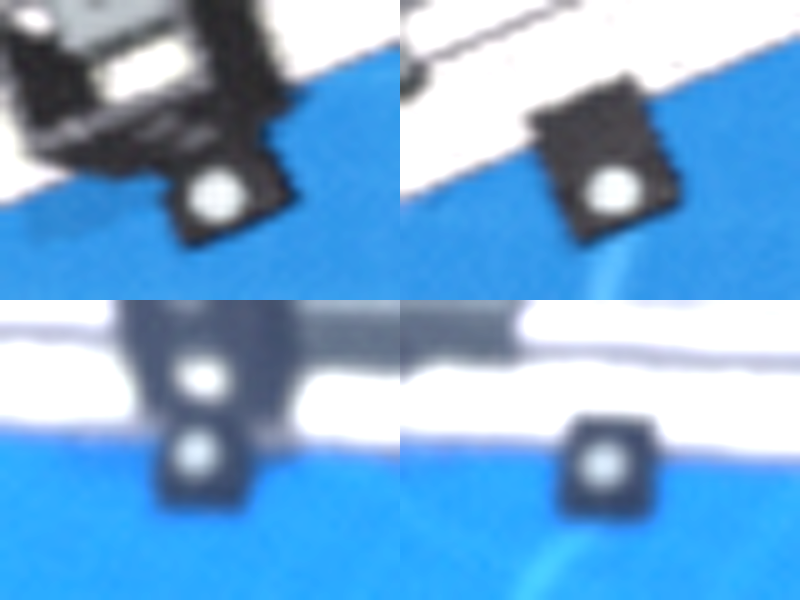

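c4 settles the clips. The right one (screw at (613,191)) has a full-width square nose, so the left one (screws at (217,196) and (195,455)), hidden under the upright, is the pointed mark. Now I'll fit the poses.

```bash
cat > h.py <<'E'
import numpy as np
from station import camera_model
from scipy.optimize import least_squares
C={n:camera_model(n) for n in("scene","top")}
def proj(n,P):
    m=C[n]; c=(np.asarray(P)-m["xyz"])@m["orientation"]; p=m["mtx"]@np.array([c[0],-c[1],-c[2]]); return p[:2]/p[2]
def ray(n,uv,z):
    m=C[n]; d=np.linalg.inv(m["mtx"])@np.array([*uv,1]); d=m["orientation"]@np.array([d[0],-d[1],-d[2]]); return m["xyz"]+d*(z-m["xyz"][2])/d[2]
def T(q,p):
    c,s=np.cos(q[2]),np.sin(q[2]); return np.array([q[0]+c*p[0]-s*p[1],q[1]+s*p[0]+c*p[1],p[2]])
E
python3 - <<'E'
from h import *
r=lambda n,u,v,z:print(n,u,v,z,np.round(ray(n,(u,v),z),4))
g=lambda x,y:((x+.5)/4-.5+95,(y+.5)/4-.5+205)
O=[("top",(0,0,.014),g(462,258)),("scene",(0,0,.014),(239.6,227.2)),("top",(.046,-.02,.068),g(457,163)),("top",(.046,-.098,.09),g(577,103)),("scene",(.046,-.098,.09),(271.8,200.2))]
fit=lambda O,q0:least_squares(lambda q:np.concatenate([proj(n,T(q,p))-uv for n,p,uv in O]),q0)
f=fit(O,[.35,.25,.4]); print("pointer",f.x,f.fun.round(1))
# rail edge direction
for a,b,z in (((10,308),(697,28),.024),((63,441),(700,190),.01)):
    A,B=ray("top",g(*a),z),ray("top",g(*b),z); print("edge",A,B,np.hypot(*(B-A)[:2]),np.arctan2(*((A-B)[[0,1]]*[-1,1])))
for n,u in (("top",(181.25,294.15)),("scene",(209.05,232.05)),("top",(242.9,268.65)),("scene",(260.85,235.15))):
    P=ray(n,u,.021); c,s=np.cos(f.x[2]),np.sin(f.x[2]); d=P[:2]-f.x[:2]; print(n,"clip",P.round(4),"rail-rel",c*d[0]+s*d[1],-s*d[0]+c*d[1])
k=lambda x,y:((x+.5)/6-.5+410,(y+.5)/6-.5+250)
Q=[("top",(0,.03,.004),k(158,80)),("top",(-.15,.03,.004),k(40,440)),("top",(-.15,0,.052),k(141,467)),("scene",(-.15,.03,.004),(369.6,326.3)),("scene",(-.15,-.004,0),(378,334.7)),("scene",(-.15,0,.052),(377.6,324.6))]
f2=fit(Q,[.4,-.3,-.3]); print("plate",f2.x,f2.fun.round(1)); print("grip",T(f2.x,(-.07,0,.039)))
E
```

```text
pointer [0.52888085 0.21877685 0.38860403] [ 0.9  0.1 -1.   0.3 -0.9 -0.7  0.3 -0.2  0.1  0.4]
edge [0.49901834 0.4775998  0.024     ] [0.66344668 0.08542794 0.024     ] 0.42524751799452315 0.3970126015950132
edge [0.42353029 0.44806128 0.01      ] [0.56958697 0.08352012 0.01      ] 0.39271212364821395 0.3810743087427939
top clip [0.4707 0.2844 0.021 ] rail-rel -0.02902377753017809 0.08278476273237165
scene clip [0.4698 0.2821 0.021 ] rail-rel -0.03072009669484596 0.08101480720740148
top clip [0.5296 0.144  0.021 ] rail-rel -0.027654382989559557 -0.06947546610592832
scene clip [0.5291 0.1414 0.021 ] rail-rel -0.029104428211828733 -0.07171933621618247
plate [ 0.53687033 -0.33625233 -0.33455256] [ 0.2 -0.6  0.4  0.2 -0.1  0.1 -1.2 -0.  -0.1  0.7  0.6 -0.7]
grip [ 0.47075132 -0.31326807  0.039     ]
```

The rail yaw is about 0.389 rad, and the carriage must travel about 82 mm to the left. Plan: grip the ball, swing it open, slide the carriage by pushing the lever on against its open stop, check with the camera, then lock.

```bash
python3 - <<'E'
from h import *
q=[.5289,.2188,.3886]; b=T(q,(.046,-.098,.09)); h=T(q,(.046,-.02,.09)); print("ball",b,"hinge",h)
print("to ball cm",(b[:2]-[.252,.572])*100,"yaw",.3886-np.radians(66.2))
E
python3 -m inch '[{"hand":0.3,"slide":[5,-6,0],"yaw":-0.1},{"hand":0.3,"slide":[9,-10.5,-1],"yaw":-0.25},{"hand":0.3,"slide":[13,-15.5,-2],"yaw":-0.4},{"hand":0.3,"slide":[17,-20,-3],"yaw":-0.55},{"hand":0.3,"slide":[21,-25,-4],"yaw":-0.7},{"hand":0.3,"slide":[25,-30,-5],"yaw":-0.766},{"hand":0.3,"slide":[29,-34.5,-6],"yaw":-0.766},{"hand":0.3,"slide":[32,-38.5,-7],"yaw":-0.766},{"hand":0.3,"slide":[35.8,-42.6,-8],"yaw":-0.766},{"hand":0.3,"slide":[35.8,-42.6,-8],"yaw":-0.766}]'
```

```text
ball [0.60860179 0.14553592 0.09      ] hinge [0.57904812 0.21772028 0.09      ]
to ball cm [ 35.66017899 -42.6464075 ] yaw -0.7668079648202462
time_s: 1.35
tcp_pos: [0.6117, 0.142, 0.2099]
ee_rot: [[0.374, -0.928, -0.003], [-0.928, -0.374, -0.002], [0.0, 0.004, -1.0]]
wrist_force: [0.0, 0.8, 0.3]
gripper_width: 0.697
```

```bash
python3 -m inch '[{"hand":0.3,"slide":[-0.1,0,-2],"yaw":0},{"hand":0.3,"slide":[-0.1,0,-4.5],"yaw":0},{"hand":0.3,"slide":[-0.1,0,-6.9],"yaw":0},{"hand":0.3,"slide":[-0.1,0,-7],"yaw":0}]'
python3 - <<'E'
from station import *
import cv2,numpy as np
t=capture("top")[200:320,95:295]; s=capture("scene")[150:270,180:340]
cv2.imwrite("pics/d1.png",np.hstack([cv2.resize(t,(400,240)),cv2.resize(s,(400,300))[:240]]))
f=sense(); print(f["tcp_pos"],f["wrist_force"])
E
```

```text
time_s: 1.85
tcp_pos: [0.6079, 0.1458, 0.1402]
ee_rot: [[0.38, -0.925, -0.005], [-0.925, -0.38, -0.002], [0.0, 0.005, -1.0]]
wrist_force: [-0.3, 0.2, 0.4]
gripper_width: 0.702
[0.60947722 0.14628534 0.1426832 ] [ 0.14994527  0.16301215 -0.26910719]
```

View pics/d1.png

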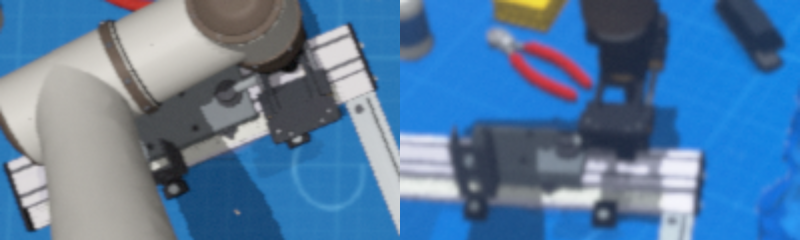

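The gripper body hides the ball (left half near (300,90)). Nothing was touched. Closing on the ball.

```bash
python3 -m inch '[{"hand":0.8,"slide":[0,0,0],"yaw":0},{"hand":0.8,"slide":[0,0,0],"yaw":0},{"hand":0.8,"slide":[0,0,0],"yaw":0},{"hand":0.8,"slide":[0,0,0],"yaw":0}]'
python3 - <<'E'
import numpy as np
y=.3886
# ball arc offsets from locked ball, world cm
for a in np.arange(0,1.41,.14):
    d=78*np.array([-np.sin(a),-np.cos(a)+1])/10; c,s=np.cos(y),np.sin(y); print(round(a,2),np.round([c*d[0]-s*d[1],s*d[0]+c*d[1]],2))
E
```

```text
time_s: 2.45
tcp_pos: [0.6089, 0.1454, 0.1424]
ee_rot: [[0.379, -0.925, -0.002], [-0.925, -0.379, -0.001], [0.0, 0.002, -1.0]]
wrist_force: [-5.0, -2.7, 3.1]
gripper_width: 0.333
0.0 [-0.  0.]
0.14 [-1.04 -0.34]
0.28 [-2.11 -0.54]
0.42 [-3.2  -0.58]
0.56 [-4.29 -0.47]
0.7 [-5.35 -0.21]
0.84 [-6.36  0.2 ]
0.98 [-7.3   0.74]
1.12 [-8.17  1.41]
1.26 [-8.92  2.2 ]
1.4 [-9.57  3.08]
```

```bash
python3 -m inch '[{"hand":0.8,"slide":[-1.04,-0.34,0],"yaw":-0.14},{"hand":0.8,"slide":[-2.11,-0.54,0],"yaw":-0.28},{"hand":0.8,"slide":[-3.2,-0.58,0],"yaw":-0.42},{"hand":0.8,"slide":[-4.29,-0.47,0],"yaw":-0.56},{"hand":0.8,"slide":[-5.35,-0.21,0],"yaw":-0.7},{"hand":0.8,"slide":[-6.36,0.2,0],"yaw":-0.84},{"hand":0.8,"slide":[-7.3,0.74,0],"yaw":-0.98},{"hand":0.8,"slide":[-8.17,1.41,0],"yaw":-1.12},{"hand":0.8,"slide":[-8.92,2.2,0],"yaw":-1.26},{"hand":0.8,"slide":[-9.57,3.08,0],"yaw":-1.4}]'
```

```text
time_s: 3.7
tcp_pos: [0.5127, 0.1747, 0.1419]
ee_rot: [[-0.851, -0.525, -0.003], [-0.525, 0.851, -0.003], [0.004, -0.001, -1.0]]
wrist_force: [2.5, -6.7, -1.5]
gripper_width: 0.293
```

```bash
python3 -m inch '[{"hand":0.8,"slide":[-0.38,0.93,0],"yaw":0},{"hand":0.8,"slide":[-0.76,1.85,0],"yaw":0},{"hand":0.8,"slide":[-1.14,2.78,0],"yaw":0},{"hand":0.8,"slide":[-1.52,3.7,0],"yaw":0},{"hand":0.8,"slide":[-1.9,4.63,0],"yaw":0},{"hand":0.8,"slide":[-2.27,5.55,0],"yaw":0},{"hand":0.8,"slide":[-2.65,6.48,0],"yaw":0},{"hand":0.8,"slide":[-2.96,7.22,0],"yaw":0},{"hand":0.8,"slide":[-2.96,7.22,0],"yaw":0}]'
python3 - <<'E'
from station import *
import cv2,numpy as np
t=capture("top"); s=capture("scene"); cv2.imwrite("pics/top_s.png",t); cv2.imwrite("pics/scene_s.png",s)
f=lambda im,x,y:cv2.resize(im[y:y+60,x:x+80],(400,300),interpolation=cv2.INTER_CUBIC)
cv2.imwrite("pics/e1.png",np.vstack([np.hstack([f(t,140,240),f(s,170,190)])]))
E
```

```text
time_s: 4.82
tcp_pos: [0.4826, 0.2465, 0.1419]
ee_rot: [[-0.848, -0.53, -0.005], [-0.529, 0.848, -0.005], [0.007, -0.002, -1.0]]
wrist_force: [-1.9, -4.5, 3.5]
gripper_width: 0.287
```

View pics/e1.png

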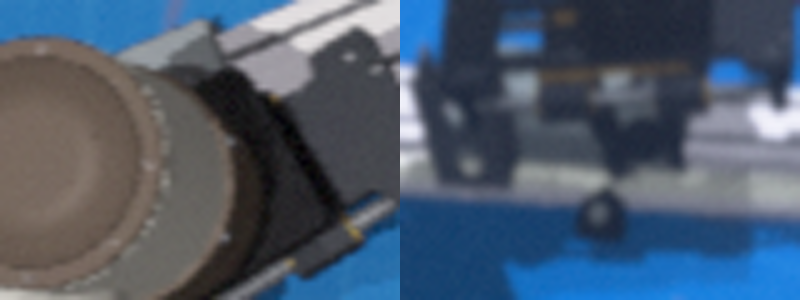

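The scene half shows the pointed clip's tip at about (615,180), so it is the right one, but the gripper hides the pointer. I'll let go and back off to the left to look.

```bash
python3 -m inch '[{"hand":0.3,"slide":[0,0,0],"yaw":0},{"hand":0.3,"slide":[0,0,0],"yaw":0},{"hand":0.3,"slide":[0,0,4],"yaw":0},{"hand":0.3,"slide":[0,0,9],"yaw":0},{"hand":0.3,"slide":[-4,4,11],"yaw":0},{"hand":0.3,"slide":[-8,8.5,12],"yaw":0},{"hand":0.3,"slide":[-12,13,12],"yaw":0},{"hand":0.3,"slide":[-16,18,12],"yaw":0},{"hand":0.3,"slide":[-20,22,12],"yaw":0},{"hand":0.3,"slide":[-20,24,12],"yaw":0}]'
python3 - <<'E'
from station import *
import cv2,numpy as np
t=capture("top"); s=capture("scene"); cv2.imwrite("pics/top_s2.png",t); cv2.imwrite("pics/scene_s2.png",s)
f=lambda im,x,y:cv2.resize(im[y:y+60,x:x+80],(800,600),interpolation=cv2.INTER_CUBIC)[:600]
cv2.imwrite("pics/e2.png",np.vstack([np.hstack([cv2.resize(f(t,130,245),(400,300)),cv2.resize(f(s,170,185),(400,300))]),np.hstack([f(t,160,260)[:300,:400],f(s,190,210)[:300,:400]])]))
print(sense()["tcp_pos"])
E
```

```text
time_s: 6.18
tcp_pos: [0.2814, 0.4913, 0.2626]
ee_rot: [[-0.845, -0.535, 0.0], [-0.535, 0.845, 0.002], [-0.001, 0.001, -1.0]]
wrist_force: [0.3, 0.1, 0.2]
gripper_width: 0.706
[0.28310902 0.49124601 0.26211759]
```

View pics/e2.png

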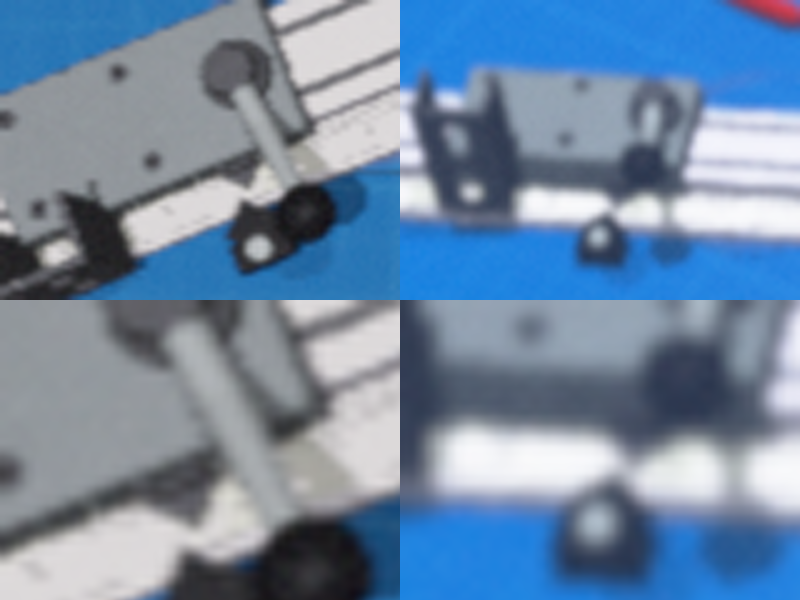

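The top-left panel shows the lever fully open. In the enlarged lower-left panel the pointer tip is at about (192,522) and the clip tip at about (185,552).

Run:
```python
from h import *
P0=ray("top",(210.1,269.1),.014);P=ray("top",(178.75,281.75),.014);S=ray("top",(181.2,294.0),.021)
S2=ray("scene",(209.05,232.05),.021)
K=[ray("top",(178.05,284.75),z) for z in(.008,.014)]
K2=[ray("scene",(211.55,227.05),z) for z in(.008,.014)]
for y in(.375,.389,.4):
    f=lambda a:np.round(1000*np.array([np.cos(y)*a[0]+np.sin(y)*a[1],-np.sin(y)*a[0]+np.cos(y)*a[1]]),1)
    print(y,"moved",f(P-P0),"screw-ptr",f(S-P),"tip-ptr",f(K[0]-P),f(K[1]-P),"scene: tip-screw",f(K2[0]-S2),f(K2[1]-S2),"top",f(K[1]-S))
```

```text
0.375 moved [-1.2 77.5] screw-ptr [-29.7   2.9] tip-ptr [-5.1  4.9] [-6.   3.8] scene: tip-screw [30.3  1.5] [25.4 -0.6] top [23.7  0.9]
0.389 moved [-0.1 77.5] screw-ptr [-29.6   3.3] tip-ptr [-5.  5.] [-5.9  3.9] scene: tip-screw [30.4  1.1] [25.4 -0.9] top [23.7  0.6]
0.4 moved [ 0.8 77.5] screw-ptr [-29.6   3.6] tip-ptr [-5.   5.1] [-5.9  4. ] scene: tip-screw [30.4  0.7] [25.4 -1.2] top [23.7  0.4]
```

About 3.6 mm of travel is left. I'll regrip the ball at the same pose and push that far. Then I'll open the fingers to a loose cage for the locking arc, so it can't drag the carriage.

```bash
python3 -m inch '[{"hand":0.3,"slide":[4,-6,0],"yaw":0},{"hand":0.3,"slide":[8,-10.5,0],"yaw":0},{"hand":0.3,"slide":[12,-15,0],"yaw":0},{"hand":0.3,"slide":[16,-19.5,0],"yaw":0},{"hand":0.3,"slide":[20,-24,-2],"yaw":0},{"hand":0.3,"slide":[20,-24,-4],"yaw":0},{"hand":0.3,"slide":[20,-24,-8],"yaw":0},{"hand":0.3,"slide":[20,-24,-12],"yaw":0},{"hand":0.3,"slide":[20,-24,-12],"yaw":0},{"hand":0.8,"slide":[20,-24,-12],"yaw":0}]'
python3 -m inch '[{"hand":0.8,"slide":[0,0,0],"yaw":0},{"hand":0.8,"slide":[0,0,0],"yaw":0},{"hand":0.8,"slide":[0,0,0],"yaw":0},{"hand":0.8,"slide":[-0.04,0.11,0],"yaw":0},{"hand":0.8,"slide":[-0.09,0.22,0],"yaw":0},{"hand":0.8,"slide":[-0.14,0.33,0],"yaw":0},{"hand":0.8,"slide":[-0.14,0.33,0],"yaw":0},{"hand":0.8,"slide":[-0.14,0.33,0],"yaw":0},{"hand":0.6,"slide":[-0.14,0.33,0],"yaw":0},{"hand":0.6,"slide":[-0.14,0.33,0],"yaw":0}]'
python3 - <<'E'
import numpy as np
y=.3886
A=lambda a:78*np.array([-np.sin(a),-np.cos(a)+1])/10
c,s=np.cos(y),np.sin(y)
for a in np.arange(1.4,-.15,-.14):
    d=A(a)-A(1.4); print(round(a,2),np.round([c*d[0]-s*d[1],s*d[0]+c*d[1]],2),round(1.4-a,2))
E
```

```text
time_s: 7.52
tcp_pos: [0.485, 0.249, 0.1437]
ee_rot: [[-0.847, -0.531, 0.002], [-0.531, 0.847, 0.001], [-0.002, -0.0, -1.0]]
wrist_force: [-1.2, 0.1, 0.5]
gripper_width: 0.65
time_s: 8.78
tcp_pos: [0.4827, 0.2521, 0.1423]
ee_rot: [[-0.848, -0.531, -0.0], [-0.531, 0.848, 0.0], [-0.0, 0.0, -1.0]]
wrist_force: [-0.8, -0.7, -0.1]
gripper_width: 0.384
1.4 [0. 0.] 0.0
1.26 [ 0.64 -0.88] 0.14
1.12 [ 1.4  -1.67] 0.28
0.98 [ 2.26 -2.34] 0.42
0.84 [ 3.21 -2.88] 0.56
0.7 [ 4.22 -3.29] 0.7
0.56 [ 5.28 -3.55] 0.84
0.42 [ 6.37 -3.66] 0.98
0.28 [ 7.46 -3.61] 1.12
0.14 [ 8.53 -3.42] 1.26
-0.0 [ 9.57 -3.08] 1.4
-0.14 [10.54 -2.6 ] 1.54
```

```bash
python3 -m inch '[{"hand":0.6,"slide":[0.64,-0.88,0],"yaw":0.14},{"hand":0.6,"slide":[1.4,-1.67,0],"yaw":0.28},{"hand":0.6,"slide":[2.26,-2.34,0],"yaw":0.42},{"hand":0.6,"slide":[3.21,-2.88,0],"yaw":0.56},{"hand":0.6,"slide":[4.22,-3.29,0],"yaw":0.7},{"hand":0.6,"slide":[5.28,-3.55,0],"yaw":0.84},{"hand":0.6,"slide":[6.37,-3.66,0],"yaw":0.98},{"hand":0.6,"slide":[7.46,-3.61,0],"yaw":1.12},{"hand":0.6,"slide":[8.53,-3.42,0],"yaw":1.26},{"hand":0.6,"slide":[9.57,-3.08,0],"yaw":1.4}]'
python3 -m inch '[{"hand":0.6,"slide":[0.1,0.04,0],"yaw":0},{"hand":0.6,"slide":[0.2,0.08,0],"yaw":0},{"hand":0.6,"slide":[0.3,0.12,0],"yaw":0}]'
```

```text
time_s: 10.02
tcp_pos: [0.5775, 0.2215, 0.1418]
ee_rot: [[0.383, -0.924, -0.003], [-0.924, -0.383, -0.0], [-0.001, 0.003, -1.0]]
wrist_force: [-4.0, 0.9, 0.6]
gripper_width: 0.402
time_s: 10.4
tcp_pos: [0.5799, 0.222, 0.1417]
ee_rot: [[0.378, -0.926, -0.003], [-0.926, -0.378, -0.001], [-0.0, 0.004, -1.0]]
wrist_force: [-6.1, -0.4, 1.3]
gripper_width: 0.4
```

```bash
python3 -m inch '[{"hand":0.6,"slide":[0.1,0.04,0],"yaw":0},{"hand":0.6,"slide":[0.2,0.08,0],"yaw":0},{"hand":0.6,"slide":[0.2,0.08,0],"yaw":0}]'
```

```text
time_s: 10.78
tcp_pos: [0.5804, 0.2221, 0.1415]
ee_rot: [[0.378, -0.926, -0.008], [-0.926, -0.378, -0.003], [0.0, 0.008, -1.0]]
wrist_force: [-8.9, -0.3, 2.9]
gripper_width: 0.404
```

```bash
python3 -m inch '[{"hand":0.6,"slide":[0.2,0.08,0],"yaw":0},{"hand":0.6,"slide":[0.3,0.12,0],"yaw":0},{"hand":0.6,"slide":[0.3,0.12,0],"yaw":0}]'
```

```text
time_s: 11.15
tcp_pos: [0.581, 0.2223, 0.1412]
ee_rot: [[0.377, -0.926, -0.014], [-0.926, -0.377, -0.006], [0.001, 0.015, -1.0]]
wrist_force: [-14.7, -2.1, 8.3]
gripper_width: 0.403
```

The lever is hard against its locked stop (force rising, tool stalled). I'll back off, retreat and look.

```bash
python3 -m inch '[{"hand":0.3,"slide":[-0.6,-0.25,0],"yaw":0},{"hand":0.3,"slide":[-0.6,-0.25,0],"yaw":0},{"hand":0.3,"slide":[-0.6,-0.25,5],"yaw":0},{"hand":0.3,"slide":[-2,2,9],"yaw":0},{"hand":0.3,"slide":[-7,6,12],"yaw":0},{"hand":0.3,"slide":[-12,11,12],"yaw":0},{"hand":0.3,"slide":[-17,16,12],"yaw":0},{"hand":0.3,"slide":[-22,20,12],"yaw":0},{"hand":0.3,"slide":[-26,24,12],"yaw":0},{"hand":0.3,"slide":[-30,27,12],"yaw":0}]'
python3 - <<'E'
from station import *
import cv2,numpy as np
t=capture("top"); s=capture("scene"); cv2.imwrite("pics/top_s3.png",t); cv2.imwrite("pics/scene_s3.png",s)
f=lambda im,x,y,w,h,k:cv2.resize(im[y:y+h,x:x+w],(w*k,h*k),interpolation=cv2.INTER_CUBIC)
cv2.imwrite("pics/e3.png",np.vstack([np.hstack([f(t,120,235,100,75,4),f(s,160,180,100,75,4)]),np.hstack([f(t,165,270,30,30,10),f(t,135,275,25,30,10),f(s,175,195,25,30,10)])]))
print(sense()["tcp_pos"])
E
```

```text
time_s: 12.4
tcp_pos: [0.2906, 0.4924, 0.263]
ee_rot: [[0.379, -0.925, 0.002], [-0.925, -0.379, 0.003], [-0.002, -0.003, -1.0]]
wrist_force: [0.6, 0.7, 0.7]
gripper_width: 0.7
[0.28827216 0.4944828  0.26280654]
```

View pics/e3.png

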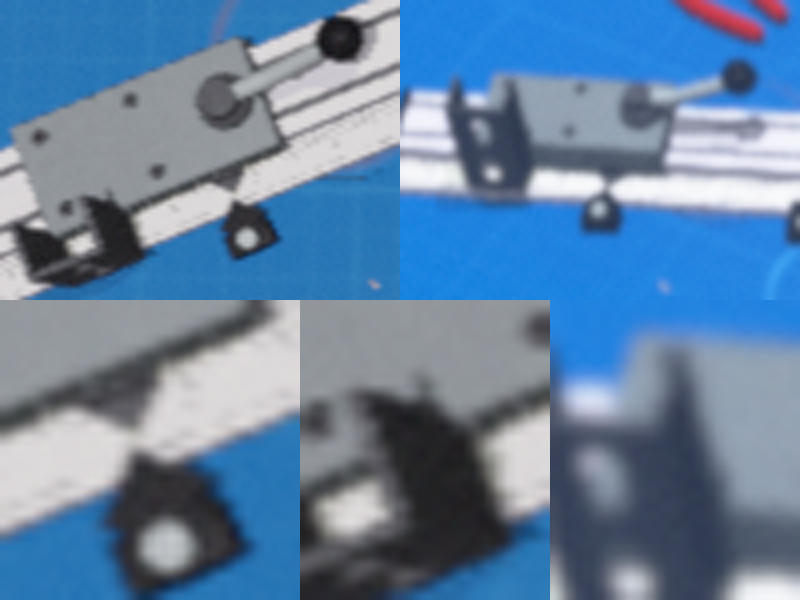

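The lever is back at locked: in the top-left panel the ball is at (340,38), in line with the rail. The pointer tip (138,432) and clip tip (135,453) are close. I'll rectify the area into rail coordinates to read the remaining offset along the rail.

Run:
```python
from h import *
import cv2
y=.389; O=ray("top",(178.2,284),.012); q=[O[0],O[1],y]
out=[]
for n in("top","scene"):
    im=cv2.imread(f"pics/{n}_s3.png")
    # cols: rail y from +20 to -20mm ; rows: rail x from +20 to -35mm, .25mm/px... z=.013
    w,h=200,260; Y,X=np.meshgrid(np.linspace(.02,-.02,w),np.linspace(.02,-.032,h))
    mx=np.zeros((h,w),np.float32);my=mx.copy()
    for i in range(h):
        for j in range(w):
            mx[i,j],my[i,j]=proj(n,T(q,(X[i,j],Y[i,j],.013)))
    r=cv2.remap(im,mx,my,cv2.INTER_CUBIC); g=cv2.cvtColor(r,cv2.COLOR_BGR2GRAY).astype(float)
    for x in np.arange(12,-30,-2):
        i=np.argmin(abs(X[:,0]*1000-x)); row=g[i]; bg=np.percentile(row,85); wgt=np.clip(bg*.8-row,0,None)
        yy=Y[i]*1000; 
        if wgt.sum()>0: print(n,x,"bg %d min %d cen %.1f sd %.1f"%(bg,row.min(),(wgt*yy).sum()/wgt.sum(),np.sqrt((wgt*yy**2).sum()/wgt.sum()-((wgt*yy).sum()/wgt.sum())**2)))
    out.append(cv2.resize(r,(400,520),interpolation=cv2.INTER_CUBIC))
v=np.hstack(out); 
for k in range(0,400,50): cv2.line(v,(k,510),(k,519),(0,0,255),1); cv2.line(v,(400+k,510),(400+k,519),(0,0,255),1)
cv2.imwrite("pics/rect.png",v)
a,b=[cv2.cvtColor(cv2.imread(f"pics/top_{k}.png"),6)[255:290,122:165] for k in("s2","s3")]
M=np.eye(2,3,dtype=np.float32); print("ecc",cv2.findTransformECC(a,b,M,cv2.MOTION_TRANSLATION,(3,200,1e-6),None,3))
```

```text
top 12 bg 196 min 69 cen -0.9 sd 5.0
top 10 bg 210 min 86 cen -1.1 sd 4.0
top 8 bg 216 min 94 cen -1.2 sd 2.9
top 6 bg 217 min 102 cen -0.9 sd 1.9
top 4 bg 218 min 141 cen -1.1 sd 1.1
top -2 bg 217 min 120 cen 0.7 sd 1.3
top -4 bg 216 min 65 cen 0.5 sd 1.9
top -6 bg 195 min 45 cen 0.5 sd 2.6
top -8 bg 131 min 46 cen 0.1 sd 3.8
top -10 bg 102 min 43 cen -1.2 sd 5.6
top -12 bg 100 min 46 cen -0.5 sd 6.7
top -14 bg 100 min 46 cen -1.0 sd 7.5
top -16 bg 101 min 39 cen -1.6 sd 7.6
top -18 bg 100 min 37 cen -2.8 sd 8.0
top -20 bg 124 min 39 cen -2.4 sd 10.2
top -22 bg 171 min 35 cen -1.8 sd 12.2
top -24 bg 188 min 40 cen -1.8 sd 12.6
top -26 bg 182 min 40 cen -1.8 sd 12.7
top -28 bg 165 min 34 cen -1.6 sd 12.3
scene 12 bg 199 min 92 cen -2.2 sd 4.1
scene 10 bg 222 min 105 cen -2.0 sd 3.5
scene 8 bg 240 min 120 cen -2.1 sd 3.0
scene 6 bg 244 min 140 cen -1.7 sd 2.3
scene 4 bg 248 min 155 cen -1.6 sd 1.8
scene 2 bg 248 min 164 cen -1.2 sd 1.5
scene 0 bg 247 min 160 cen -1.1 sd 1.5
scene -2 bg 245 min 143 cen -0.9 sd 1.8
scene -4 bg 239 min 123 cen -1.0 sd 2.3
scene -6 bg 233 min 101 cen -1.0 sd 3.0
scene -8 bg 215 min 85 cen -1.0 sd 3.6
scene -10 bg 191 min 79 cen -1.7 sd 4.2
scene -12 bg 163 min 81 cen -3.7 sd 4.2
scene -14 bg 145 min 75 cen -7.2 sd 3.8
scene -16 bg 145 min 69 cen -6.9 sd 7.5
scene -18 bg 160 min 64 cen -4.7 sd 10.9
scene -20 bg 163 min 63 cen -3.7 sd 12.2
scene -22 bg 158 min 60 cen -4.0 sd 12.2
scene -24 bg 146 min 58 cen -5.0 sd 11.6
scene -26 bg 123 min 58 cen -7.0 sd 9.9
scene -28 bg 110 min 58 cen -7.2 sd 9.2
ecc (0.9199144747398017, array([[ 1.      ,  0.      , -1.142486],
       [ 0.      ,  1.      ,  0.516196]], dtype=float32))
```

View pics/rect.png

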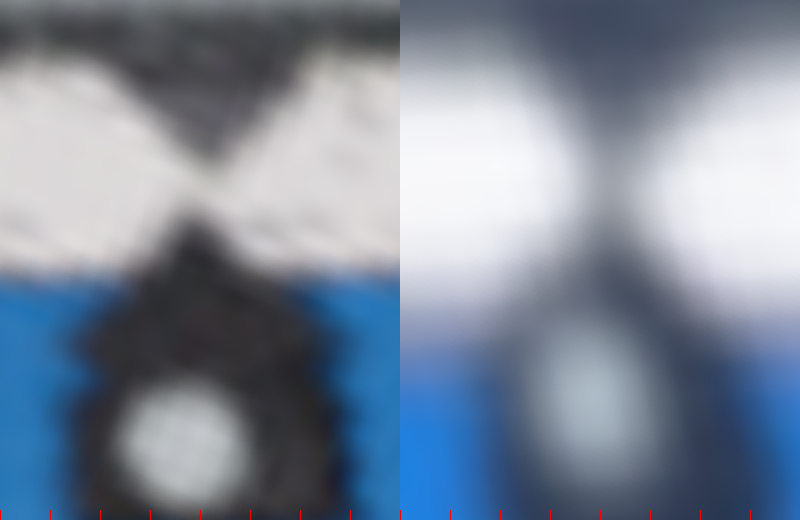

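In rail coordinates the pointer is still about 1 to 1.7 mm short (top: −1.1 vs +0.6; scene: −1.8 vs −1.0). There is plenty of time, so I'll unlock, nudge about 1.4 mm and relock.

```bash
python3 -m inch '[{"hand":0.5,"slide":[4,-4,0],"yaw":0},{"hand":0.5,"slide":[8.5,-8,0],"yaw":0},{"hand":0.5,"slide":[13,-12,0],"yaw":0},{"hand":0.5,"slide":[17.5,-16.5,0],"yaw":0},{"hand":0.5,"slide":[22,-21,-1],"yaw":0},{"hand":0.5,"slide":[26,-25,-2],"yaw":0},{"hand":0.5,"slide":[29.2,-27.3,-4],"yaw":0},{"hand":0.5,"slide":[29.2,-27.3,-5],"yaw":0},{"hand":0.5,"slide":[29.2,-27.3,-8.5],"yaw":0},{"hand":0.6,"slide":[29.2,-27.3,-12],"yaw":0}]'
python3 -m inch '[{"hand":0.6,"slide":[-1.04,-0.34,0],"yaw":-0.14},{"hand":0.6,"slide":[-2.11,-0.54,0],"yaw":-0.28},{"hand":0.6,"slide":[-3.2,-0.58,0],"yaw":-0.42},{"hand":0.6,"slide":[-4.29,-0.47,0],"yaw":-0.56},{"hand":0.6,"slide":[-5.35,-0.21,0],"yaw":-0.7},{"hand":0.6,"slide":[-6.36,0.2,0],"yaw":-0.84},{"hand":0.6,"slide":[-7.3,0.74,0],"yaw":-0.98},{"hand":0.6,"slide":[-8.17,1.41,0],"yaw":-1.12},{"hand":0.6,"slide":[-8.92,2.2,0],"yaw":-1.26},{"hand":0.6,"slide":[-9.57,3.08,0],"yaw":-1.4}]'
python3 -m inch '[{"hand":0.8,"slide":[0,0,0],"yaw":0},{"hand":0.8,"slide":[0,0,0],"yaw":0},{"hand":0.8,"slide":[0,0,0],"yaw":0},{"hand":0.8,"slide":[-0.03,0.07,0],"yaw":0},{"hand":0.8,"slide":[-0.05,0.13,0],"yaw":0},{"hand":0.8,"slide":[-0.05,0.13,0],"yaw":0},{"hand":0.8,"slide":[-0.05,0.13,0],"yaw":0}]'
```

```text
time_s: 13.75
tcp_pos: [0.5837, 0.2175, 0.1421]
ee_rot: [[0.379, -0.925, 0.001], [-0.925, -0.379, 0.001], [-0.0, -0.001, -1.0]]
wrist_force: [-2.0, -1.3, 1.6]
gripper_width: 0.455
time_s: 15.0
tcp_pos: [0.4871, 0.2477, 0.1424]
ee_rot: [[-0.85, -0.527, -0.001], [-0.527, 0.85, -0.002], [0.001, -0.001, -1.0]]
wrist_force: [-1.0, -2.7, 0.4]
gripper_width: 0.397
time_s: 15.88
tcp_pos: [0.4872, 0.2485, 0.1423]
ee_rot: [[-0.848, -0.531, -0.001], [-0.531, 0.848, -0.002], [0.002, -0.001, -1.0]]
wrist_force: [-2.1, -4.3, 3.1]
gripper_width: 0.288
```

```bash
cat > u.py <<'E'
from station import *
import numpy as np
R=[]
for i in range(4):
    s=sense(); R.append(s["tcp_pos"]); capture("top")   # each capture passes 0.05 s
R=np.array(R); u=R@[-.379,.925,0]; print("u",u.round(4),u.mean().round(5),"x",(R@[.925,.379,0]).mean().round(4),sense()["wrist_force"].round(1))
E
python3 u.py; python3 -m inch '[{"hand":0.8,"slide":[-0.06,0.15,0],"yaw":0},{"hand":0.8,"slide":[-0.12,0.3,0],"yaw":0},{"hand":0.8,"slide":[-0.12,0.3,0],"yaw":0},{"hand":0.8,"slide":[-0.12,0.3,0],"yaw":0}]'; python3 u.py
```

```text
u [0.0452 0.0452 0.0452 0.0452] 0.04517 x 0.5449 [-1.9 -4.7  3.7]
time_s: 16.58
tcp_pos: [0.4861, 0.2506, 0.1423]
ee_rot: [[-0.848, -0.529, -0.002], [-0.529, 0.848, -0.003], [0.003, -0.001, -1.0]]
wrist_force: [-0.6, -8.1, 3.9]
gripper_width: 0.288
u [0.0476 0.0475 0.0476 0.0476] 0.04756 x 0.5446 [-1.7 -7.5  3.9]
```

```bash
for i in 1; do python3 -m inch '[{"hand":0.8,"slide":[-0.05,0.12,0],"yaw":0},{"hand":0.8,"slide":[-0.05,0.12,0],"yaw":0},{"hand":0.8,"slide":[-0.05,0.12,0],"yaw":0}]' | grep -E "time|force"; done; python3 u.py
```

```text
time_s: 17.15
wrist_force: [-0.4, -7.4, 4.1]
u [0.0487 0.0487 0.0487 0.0487] 0.0487 x 0.5445 [-0.2 -8.1  4. ]
```

```bash
cat > al.py <<'E'
import sys,cv2
from station import *
from h import *
tag=sys.argv[1]
for n in("top","scene"): cv2.imwrite(f"pics/{n}_{tag}.png",capture(n))
a,b=[cv2.cvtColor(cv2.imread(f"pics/top_{k}.png"),6)[255:290,122:165] for k in("s3",tag)]
cc,M=cv2.findTransformECC(a,b,np.eye(2,3,dtype=np.float32),cv2.MOTION_TRANSLATION,(3,200,1e-6),None,3); print("ecc px",cc,M[:,2], "mm left~",(-M[0,2]*.93+M[1,2]*.37)*2.28)
O=ray("top",(178.2,284),.012); q=[O[0],O[1],.389]; Y=np.linspace(.02,-.02,200)
for n,xs in(("top",(8,6,4,-2,-4,-6)),("scene",(8,6,-4,-6))):
    g=cv2.cvtColor(cv2.imread(f"pics/{n}_{tag}.png"),6).astype(np.float32)
    for x in xs:
        p=np.array([proj(n,T(q,(x/1000,y,.013))) for y in Y],np.float32)
        r=cv2.remap(g,p[None,:,0],p[None,:,1],cv2.INTER_CUBIC)[0]; w=np.clip(np.percentile(r,85)*.8-r,0,None); print(n,x,round(float((w*Y).sum()/w.sum()*1000),1))
E
python3 -m inch '[{"hand":0.3,"slide":[0,0,0],"yaw":0},{"hand":0.3,"slide":[0,0,0],"yaw":0},{"hand":0.3,"slide":[0,0,4],"yaw":0},{"hand":0.3,"slide":[0,0,9],"yaw":0},{"hand":0.3,"slide":[-4,4,11],"yaw":0},{"hand":0.3,"slide":[-8,8.5,12],"yaw":0},{"hand":0.3,"slide":[-12,13,12],"yaw":0},{"hand":0.3,"slide":[-16,18,12],"yaw":0},{"hand":0.3,"slide":[-20,22,12],"yaw":0},{"hand":0.3,"slide":[-20,22,12],"yaw":0}]'
python3 al.py s4
```

```text
time_s: 18.6
tcp_pos: [0.2831, 0.4772, 0.2624]
ee_rot: [[-0.844, -0.536, 0.001], [-0.536, 0.844, 0.003], [-0.002, 0.002, -1.0]]
wrist_force: [-0.1, -1.2, 0.8]
gripper_width: 0.701
ecc px 0.9685686891196055 [-0.6605207  0.2800961] mm left~ 1.636857
top 8 -0.4
top 6 -1.3
top 4 -6.1
top -2 -5.8
top -4 -5.6
top -6 -6.7
scene 8 -1.8
scene 6 -0.9
scene -4 -0.8
scene -6 -1.0
```

It moved 1.6 mm, so the pointer is now on the mark within about 1 mm. Relocking with the loose cage.

```bash
python3 -m inch '[{"hand":0.5,"slide":[4,-5,0],"yaw":0},{"hand":0.5,"slide":[8,-9.5,0],"yaw":0},{"hand":0.5,"slide":[12,-14,0],"yaw":0},{"hand":0.5,"slide":[16,-18,0],"yaw":0},{"hand":0.5,"slide":[20,-22,-1],"yaw":0},{"hand":0.5,"slide":[20,-22,-3],"yaw":0},{"hand":0.5,"slide":[20,-22,-7],"yaw":0},{"hand":0.5,"slide":[20,-22,-12],"yaw":0},{"hand":0.6,"slide":[20,-22,-12],"yaw":0},{"hand":0.6,"slide":[20,-22,-12],"yaw":0}]'
python3 -m inch '[{"hand":0.6,"slide":[0.64,-0.88,0],"yaw":0.14},{"hand":0.6,"slide":[1.4,-1.67,0],"yaw":0.28},{"hand":0.6,"slide":[2.26,-2.34,0],"yaw":0.42},{"hand":0.6,"slide":[3.21,-2.88,0],"yaw":0.56},{"hand":0.6,"slide":[4.22,-3.29,0],"yaw":0.7},{"hand":0.6,"slide":[5.28,-3.55,0],"yaw":0.84},{"hand":0.6,"slide":[6.37,-3.66,0],"yaw":0.98},{"hand":0.6,"slide":[7.46,-3.61,0],"yaw":1.12},{"hand":0.6,"slide":[8.53,-3.42,0],"yaw":1.26},{"hand":0.6,"slide":[9.57,-3.08,0],"yaw":1.4}]'
python3 -m inch '[{"hand":0.6,"slide":[0.2,0.08,0],"yaw":0},{"hand":0.6,"slide":[0.4,0.16,0],"yaw":0},{"hand":0.6,"slide":[0.5,0.2,0],"yaw":0},{"hand":0.6,"slide":[0.5,0.2,0],"yaw":0}]'
```

```text
time_s: 19.95
tcp_pos: [0.4871, 0.2536, 0.144]
ee_rot: [[-0.848, -0.531, 0.003], [-0.531, 0.848, 0.001], [-0.003, -0.0, -1.0]]
wrist_force: [0.6, 0.2, 0.4]
gripper_width: 0.417
time_s: 21.2
tcp_pos: [0.5802, 0.2227, 0.1446]
ee_rot: [[0.382, -0.924, -0.003], [-0.924, -0.382, 0.001], [-0.002, 0.002, -1.0]]
wrist_force: [-22.3, 5.1, 8.3]
gripper_width: 0.4
time_s: 21.7
tcp_pos: [0.5809, 0.2227, 0.1439]
ee_rot: [[0.378, -0.926, -0.013], [-0.926, -0.378, -0.005], [-0.0, 0.014, -1.0]]
wrist_force: [-15.8, -0.5, 7.9]
gripper_width: 0.403
```

Locked at the stop again (same TCP stall position as before). I'll retreat and check numerically.

```bash
python3 -m inch '[{"hand":0.3,"slide":[-0.7,-0.27,0],"yaw":0},{"hand":0.3,"slide":[-0.7,-0.27,0],"yaw":0},{"hand":0.3,"slide":[-0.7,-0.27,5],"yaw":0},{"hand":0.3,"slide":[-2,2,9],"yaw":0},{"hand":0.3,"slide":[-7,6,12],"yaw":0},{"hand":0.3,"slide":[-12,11,12],"yaw":0},{"hand":0.3,"slide":[-17,16,12],"yaw":0},{"hand":0.3,"slide":[-22,20,12],"yaw":0},{"hand":0.3,"slide":[-26,24,12],"yaw":0},{"hand":0.3,"slide":[-29,27,12],"yaw":0}]'
python3 al.py s5
python3 - <<'E'
import cv2,numpy as np
a,b=[cv2.cvtColor(cv2.imread(f"pics/top_{k}.png"),6)[228:262,190:226] for k in("s3","s5")]
print("ball/lever ecc",cv2.findTransformECC(a,b,np.eye(2,3,dtype=np.float32),cv2.MOTION_EUCLIDEAN,(3,200,1e-6),None,3))
E
```

```text
time_s: 22.95
tcp_pos: [0.2954, 0.4968, 0.2641]
ee_rot: [[0.38, -0.925, 0.002], [-0.925, -0.38, 0.004], [-0.003, -0.003, -1.0]]
wrist_force: [1.2, 0.5, -0.1]
gripper_width: 0.699
ecc px 0.9686158691829143 [-0.6294913   0.28736365] mm left~ 1.5771934
top 8 0.6
top 6 0.5
top 4 0.7
top -2 0.7
top -4 0.5
top -6 0.5
scene 8 -1.1
scene 6 -0.7
scene -4 -0.6
scene -6 -0.8
ball/lever ecc (0.9842176864751835, array([[ 0.9999978 ,  0.00209882, -0.6508667 ],
       [-0.00209882,  0.9999978 ,  0.30102378]], dtype=float32))
```

Alignment after locking: pointer and clip agree within 0.2 mm in both views (0.6 vs 0.6, and about −0.9 vs −0.7), and the lever angle is as at the stop. Now for the plate.

```bash
python3 -m inch '[{"hand":0.6,"slide":[3,-4,0],"yaw":0.1},{"hand":0.6,"slide":[6,-9,0],"yaw":0.2},{"hand":0.6,"slide":[9,-14,0],"yaw":0.3},{"hand":0.6,"slide":[11,-19.5,0],"yaw":0.4},{"hand":0.6,"slide":[13,-25,0],"yaw":0.5},{"hand":0.6,"slide":[14,-30.5,0],"yaw":0.6},{"hand":0.6,"slide":[15,-36,0],"yaw":0.7},{"hand":0.6,"slide":[16,-41.5,0],"yaw":0.8},{"hand":0.6,"slide":[17,-47,0],"yaw":0.847},{"hand":0.6,"slide":[17.2,-51,0],"yaw":0.847}]'
python3 -m inch '[{"hand":0.6,"slide":[0.1,-5.5,0],"yaw":0},{"hand":0.6,"slide":[0.2,-11,0],"yaw":0},{"hand":0.6,"slide":[0.3,-16.5,0],"yaw":0},{"hand":0.6,"slide":[0.4,-22,0],"yaw":0},{"hand":0.6,"slide":[0.5,-27,-1],"yaw":0},{"hand":0.6,"slide":[0.5,-30,-3],"yaw":0},{"hand":0.6,"slide":[0.5,-30,-5],"yaw":0},{"hand":0.6,"slide":[0.5,-30,-5],"yaw":0}]'
```

```text
time_s: 24.3
tcp_pos: [0.4695, -0.0177, 0.2637]
ee_rot: [[0.944, -0.33, 0.004], [-0.33, -0.944, 0.0], [0.003, -0.002, -1.0]]
wrist_force: [1.5, -0.5, 0.1]
gripper_width: 0.403
time_s: 25.3
tcp_pos: [0.4728, -0.3161, 0.2116]
ee_rot: [[0.944, -0.33, -0.002], [-0.33, -0.944, 0.0], [-0.002, 0.0, -1.0]]
wrist_force: [-0.5, 0.3, 0.7]
gripper_width: 0.401
```

```bash
python3 -m inch '[{"hand":0.6,"slide":[-0.2,0.25,-4],"yaw":0},{"hand":0.6,"slide":[-0.2,0.25,-8],"yaw":0},{"hand":0.6,"slide":[-0.2,0.25,-11],"yaw":0},{"hand":0.6,"slide":[-0.2,0.25,-12.1],"yaw":0},{"hand":0.6,"slide":[-0.2,0.25,-12.1],"yaw":0},{"hand":1,"slide":[-0.2,0.25,-12.1],"yaw":0},{"hand":1,"slide":[-0.2,0.25,-12.1],"yaw":0},{"hand":1,"slide":[-0.2,0.25,-12.1],"yaw":0},{"hand":1,"slide":[-0.2,0.25,-12.1],"yaw":0},{"hand":1,"slide":[-0.2,0.25,-12.1],"yaw":0}]'
```

```text
time_s: 26.55
tcp_pos: [0.4719, -0.3133, 0.0921]
ee_rot: [[0.945, -0.328, 0.001], [-0.328, -0.945, -0.001], [0.002, 0.001, -1.0]]
wrist_force: [-1.9, -3.1, 5.4]
gripper_width: 0.09
```

The plate is gripped (8 mm width). I'll lift it and carry it to about 40 mm in front of the upright.

```bash
python3 -m inch '[{"hand":1,"slide":[0,0,2],"yaw":0},{"hand":1,"slide":[0,0,6],"yaw":0},{"hand":1,"slide":[0,0,11],"yaw":0},{"hand":1,"slide":[0,2,15],"yaw":0},{"hand":1,"slide":[0,6,17],"yaw":0.08},{"hand":1,"slide":[0,11,17],"yaw":0.16},{"hand":1,"slide":[0,16.5,17],"yaw":0.24},{"hand":1,"slide":[-1,22,17],"yaw":0.32},{"hand":1,"slide":[-2,27,17],"yaw":0.4},{"hand":1,"slide":[-2,27,17],"yaw":0.4}]'
python3 -m inch '[{"hand":1,"slide":[-1,5,0],"yaw":0.08},{"hand":1,"slide":[-2,10,0],"yaw":0.16},{"hand":1,"slide":[-4,15,0],"yaw":0.24},{"hand":1,"slide":[-6,20,0],"yaw":0.323},{"hand":1,"slide":[-8,25,0],"yaw":0.323},{"hand":1,"slide":[-9,30,0],"yaw":0.323},{"hand":1,"slide":[-10.4,35,0],"yaw":0.323},{"hand":1,"slide":[-10.4,36.2,0],"yaw":0.323},{"hand":1,"slide":[-10.4,36.2,0],"yaw":0.323}]'
```

```text
time_s: 27.8
tcp_pos: [0.4499, -0.0399, 0.2603]
ee_rot: [[0.998, 0.07, -0.003], [0.07, -0.998, 0.001], [-0.002, -0.001, -1.0]]
wrist_force: [1.3, -0.9, -2.6]
gripper_width: 0.092
time_s: 28.92
tcp_pos: [0.3473, 0.319, 0.2602]
ee_rot: [[0.926, 0.378, -0.002], [0.378, -0.926, -0.002], [-0.002, 0.001, -1.0]]
wrist_force: [-1.0, -1.0, -1.2]
gripper_width: 0.089
```

```bash
python3 -m inch '[{"hand":1,"slide":[0,0,-5],"yaw":0},{"hand":1,"slide":[0,0,-10],"yaw":0},{"hand":1,"slide":[0,0,-14],"yaw":0},{"hand":1,"slide":[0,0,-14.9],"yaw":0},{"hand":1,"slide":[0,0,-14.9],"yaw":0}]'
python3 - <<'E'
from station import *
import cv2,numpy as np
t=capture("top"); s=capture("scene"); cv2.imwrite("pics/top_p.png",t); cv2.imwrite("pics/scene_p.png",s)
f=lambda im,x,y,w,h,k:cv2.resize(im[y:y+h,x:x+w],(w*k,h*k),interpolation=cv2.INTER_CUBIC)
s3=cv2.imread("pics/scene_s5.png"); t5=cv2.imread("pics/top_s5.png")
cv2.imwrite("pics/p1.png",np.vstack([np.hstack([f(s,150,185,80,60,5),f(t,110,265,80,60,5)]),np.hstack([f(s3,165,190,40,30,10),f(t5,115,275,40,30,10)])]))
z=sense(); print(z["tcp_pos"],z["wrist_force"])
E
```

```text
time_s: 29.55
tcp_pos: [0.3481, 0.3188, 0.1126]
ee_rot: [[0.926, 0.378, 0.0], [0.378, -0.926, -0.0], [0.0, 0.0, -1.0]]
wrist_force: [0.5, 0.3, -2.3]
gripper_width: 0.09
[0.34832909 0.31991392 0.11384633] [ 0.12923816  0.11806447 -2.94889839]
```

View pics/p1.png

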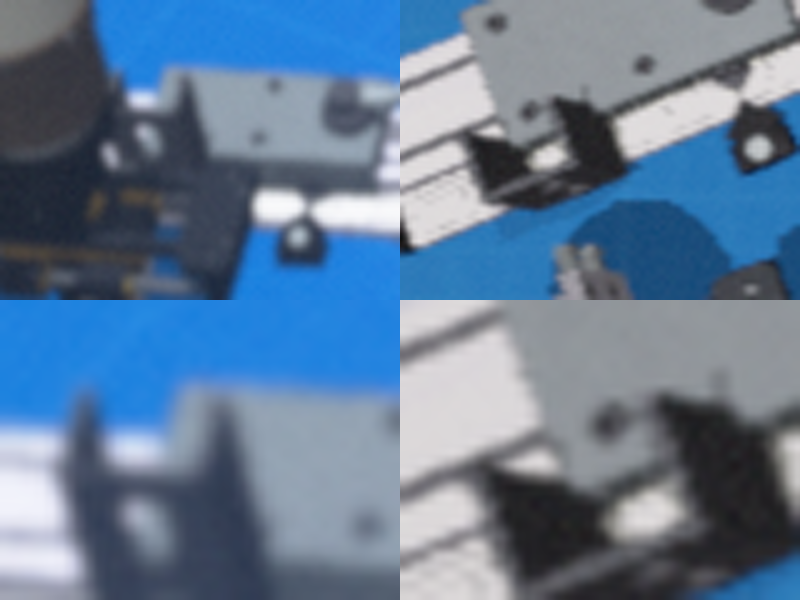

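The picture shows the plate's tabs at about (578,250), in front of the upright whose front top edge runs from about (487,198) in the top panel. Now checking this against the geometry.

Run:
```python
from h import *
y=.389;c,s=np.cos(y),np.sin(y)
def rl(P): return np.round([(c*P[0]+s*P[1])*1000,(-s*P[0]+c*P[1])*1000],1)
def W(x,u,z): return np.array([c*x-s*u,s*x+c*u,z])
print("left front top corner", rl(ray("top",(127,304.3),.108)))
k=lambda X,Y:((X-400+.5)/5-.5+110,(Y+.5)/5-.5+265)
print("pointer",rl(ray("top",(178.35-.63,282.75+.29),.014)),"tabs upper?",rl(ray("top",k(565,247),.089)),rl(ray("top",k(590,245),.089)),rl(ray("top",k(575,247),.089)))
tcp=np.array([.3483,.3199,.1126]); print("tcp",rl(tcp))
for F in(.545,.553,.56):
  for n in("top","scene"):
    o=np.array([proj(n,W(F,u,z)) for u,z in((.1848,.108),(.1408,.108),(.1628,.068),(.1628,.03))])
    if n=="top": o=(o-[110,265])*5+[400,0]
    else: o=(o-[150,185])*5
    print(F,n,o.round(0).tolist())
print("tab tip pred",((proj("top",W(rl(tcp)[0]/1000+.0825,rl(tcp)[1]/1000,.094))-[110,265])*5+[400,0]).round())
print("back top corner pred",((proj("top",W(rl(tcp)[0]/1000+.07,rl(tcp)[1]/1000,.097))-[110,265])*5+[400,0]).round())
```

```text
left front top corner [555.4 183.6]
pointer [571.4  84.6] tabs upper? [525.7 164.6] [522.4 154.3] [524.  160.6]
tcp [443.6 163.9]
0.545 top [[491.0, 220.0], [587.0, 181.0], [565.0, 204.0], [589.0, 207.0]]
0.545 scene [[95.0, 119.0], [172.0, 124.0], [147.0, 169.0], [160.0, 212.0]]
0.553 top [[484.0, 203.0], [581.0, 164.0], [559.0, 187.0], [583.0, 190.0]]
0.553 scene [[99.0, 109.0], [175.0, 114.0], [150.0, 158.0], [163.0, 202.0]]
0.56 top [[479.0, 187.0], [576.0, 149.0], [554.0, 172.0], [578.0, 176.0]]
0.56 scene [[102.0, 100.0], [178.0, 105.0], [153.0, 149.0], [166.0, 193.0]]
tab tip pred [561. 243.]
back top corner pred [569. 270.]
```

```bash
cat > st.py <<'E'
from station import *
import numpy as np
s=sense(); p=s["tcp_pos"]; F=s["wrist_force"]; c,n=np.cos(.389),np.sin(.389)
R=lambda v:[round(float(c*v[0]+n*v[1]),4),round(float(-n*v[0]+c*v[1]),4),round(float(v[2]),4)]
print("t",s["time_s"],"rail x,u,z",R(p),"F rail",R(F),"M",s["moment"].round(2))
E
python3 -m inch '[{"hand":1,"slide":[0.6,0.25,-0.2],"yaw":0},{"hand":1,"slide":[1.2,0.5,-0.2],"yaw":0},{"hand":1,"slide":[1.85,0.76,-0.2],"yaw":0},{"hand":1,"slide":[1.85,0.76,-0.2],"yaw":0}]' >/dev/null; python3 st.py
python3 -m inch '[{"hand":1,"slide":[0.46,0.19,0],"yaw":0},{"hand":1,"slide":[0.92,0.38,0],"yaw":0},{"hand":1,"slide":[1.1,0.45,0],"yaw":0},{"hand":1,"slide":[1.1,0.45,0],"yaw":0}]' >/dev/null; python3 st.py
```

```text
t 30.15 rail x,u,z [0.4633, 0.1638, 0.1103] F rail [-0.3724, 0.5226, -2.3964] M [-0.07 -0.03  0.05]
t 30.65 rail x,u,z [0.4745, 0.1636, 0.1102] F rail [-0.3482, -0.536, -2.4653] M [-0.04 -0.01 -0.04]
```

```bash
python3 -m inch '[{"hand":1,"slide":[0.28,0.11,0],"yaw":0},{"hand":1,"slide":[0.46,0.19,0],"yaw":0},{"hand":1,"slide":[0.46,0.19,0],"yaw":0}]' >/dev/null; python3 st.py
python3 -m inch '[{"hand":1,"slide":[0.18,0.08,0],"yaw":0},{"hand":1,"slide":[0.37,0.15,0],"yaw":0},{"hand":1,"slide":[0.37,0.15,0],"yaw":0}]' >/dev/null; python3 st.py
```

```text
t 31.025 rail x,u,z [0.4796, 0.1637, 0.1103] F rail [0.8846, -0.2403, -2.3592] M [-0.08 -0.05  0.02]
t 31.4 rail x,u,z [0.4828, 0.1634, 0.11] F rail [-3.6809, 1.4371, -1.1487] M [-0.19  0.81  0.02]
```

```bash
python3 -m inch '[{"hand":1,"slide":[0.14,0.06,0],"yaw":0},{"hand":1,"slide":[0.14,0.06,0],"yaw":0}]' >/dev/null; python3 st.py
python3 -m inch '[{"hand":1,"slide":[0,0,-0.3],"yaw":0},{"hand":1,"slide":[0,0,-0.6],"yaw":0},{"hand":1,"slide":[0,0,-0.6],"yaw":0}]' >/dev/null; python3 st.py
```

```text
t 31.65 rail x,u,z [0.483, 0.1631, 0.1099] F rail [-8.7462, 2.4899, 1.123] M [-0.29  2.06  0.16]
t 32.025 rail x,u,z [0.483, 0.1627, 0.1037] F rail [-6.5513, 1.2937, -0.4901] M [-0.55  1.56 -0.01]
```

```bash
python3 -m inch '[{"hand":1,"slide":[-0.05,-0.02,-0.3],"yaw":0},{"hand":1,"slide":[-0.05,-0.02,-0.5],"yaw":0},{"hand":1,"slide":[-0.05,-0.02,-0.5],"yaw":0}]' >/dev/null; python3 st.py
python3 -m inch '[{"hand":1,"slide":[0,0,-0.2],"yaw":0},{"hand":1,"slide":[0,0,-0.4],"yaw":0},{"hand":1,"slide":[0,0,-0.4],"yaw":0}]' >/dev/null; python3 st.py
```

```text
t 32.4 rail x,u,z [0.4829, 0.1628, 0.0988] F rail [-5.469, 0.6454, -1.0572] M [-0.5   1.17  0.02]
t 32.775 rail x,u,z [0.4829, 0.1628, 0.0952] F rail [-5.5393, -0.7823, 0.9972] M [-0.7   1.34  0.05]
```

```bash
python3 -m inch '[{"hand":1,"slide":[0,0,-0.15],"yaw":0},{"hand":1,"slide":[0,0,-0.3],"yaw":0},{"hand":1,"slide":[0,0,-0.3],"yaw":0}]' >/dev/null; python3 st.py
```

```text
t 33.15 rail x,u,z [0.4828, 0.1628, 0.0935] F rail [-9.7208, -0.7536, 11.8327] M [-1.13  2.19 -0.  ]
```

```bash
python3 -m inch '[{"hand":1,"slide":[0,0,-0.15],"yaw":0},{"hand":1,"slide":[0,0,-0.3],"yaw":0},{"hand":1,"slide":[0,0,-0.3],"yaw":0}]' >/dev/null; python3 st.py
```

```text
t 33.525 rail x,u,z [0.4828, 0.1628, 0.0933] F rail [-18.4551, -2.0925, 32.3976] M [-2.14  4.17 -0.11]
```

The plate hits a firm stop at the home height, with 32 N reaction and no further motion. I'll ease off, let go and retreat.

```bash
python3 -m inch '[{"hand":1,"slide":[0,0,0.4],"yaw":0},{"hand":1,"slide":[0,0,0.4],"yaw":0}]' >/dev/null; python3 st.py
python3 -m inch '[{"hand":0.6,"slide":[0,0,0],"yaw":0},{"hand":0.6,"slide":[0,0,0],"yaw":0},{"hand":0.6,"slide":[0,0,0],"yaw":0},{"hand":0.6,"slide":[0,0,0],"yaw":0}]'; python3 st.py
python3 -m inch '[{"hand":0.6,"slide":[0,0,2],"yaw":0},{"hand":0.6,"slide":[0,0,5],"yaw":0},{"hand":0.6,"slide":[0,0,10],"yaw":0},{"hand":0.6,"slide":[0,0,15],"yaw":0},{"hand":0.6,"slide":[-2,5,17],"yaw":0},{"hand":0.6,"slide":[-5,10,18],"yaw":0},{"hand":0.6,"slide":[-8,15,18],"yaw":0},{"hand":0.6,"slide":[-10,20,18],"yaw":0},{"hand":0.6,"slide":[-12,25,18],"yaw":0},{"hand":0.6,"slide":[-12,25,18],"yaw":0}]'; python3 al.py s6
```

```text
t 33.775 rail x,u,z [0.4828, 0.1628, 0.0936] F rail [-8.284, 0.178, 7.1679] M [-0.91  2.01  0.  ]
time_s: 34.28
tcp_pos: [0.3864, 0.3354, 0.0932]
ee_rot: [[0.926, 0.379, 0.0], [0.379, -0.926, 0.0], [0.001, -0.0, -1.0]]
wrist_force: [-0.3, -0.2, 0.4]
gripper_width: 0.38
t 34.275 rail x,u,z [0.4848, 0.1638, 0.0932] F rail [-0.3515, -0.0481, 0.3633] M [-0.08 -0.05  0.  ]
time_s: 35.52
tcp_pos: [0.2645, 0.5879, 0.2718]
ee_rot: [[0.924, 0.382, -0.0], [0.382, -0.924, -0.001], [-0.0, 0.0, -1.0]]
wrist_force: [-0.0, -0.3, -0.8]
gripper_width: 0.399
ecc px 0.9684806167767644 [-0.6246625   0.28124022] mm left~ 1.5617886
top 8 0.6
top 6 0.5
top 4 0.6
top -2 0.7
top -4 0.5
top -6 0.5
scene 8 -1.1
scene 6 -0.7
scene -4 -0.7
scene -6 -0.8
```

The carriage is unchanged. I have no views left, so I'll check the plate's seat by comparing the before/after difference mask with the projected model silhouette.

Run:
```python
from h import *
import cv2
y=.389;c,s=np.cos(y),np.sin(y)
web=[[0,0],[-.15,0],[-.15,.052],[-.07,.069],[0,.078]]
def mask(n,dx,du,dz,pitch,k=4):
    F=np.array([.5535,.163]); m=np.zeros((480*k,640*k),np.uint8)
    def put(pts):
        o=[]
        for a,b,h in pts:
            A=a*np.cos(pitch)+h*np.sin(pitch); H=h*np.cos(pitch)-a*np.sin(pitch)  # pitch>0: front up
            x,u=F[0]+dx+A,F[1]+du+b; o.append((proj(n,[c*x-s*u,s*x+c*u,.003+dz+H])+.5)*k)
        cv2.fillConvexPoly(m,cv2.convexHull(np.float32(o).round().astype(np.int32)),255)
    put([(a,b,h) for a,h in web for b in(-.004,.004)]); put([(a,b,h) for a in(-.15,0) for b in(-.004,.03) for h in(0,.004)])
    return cv2.resize(m,(640,480),interpolation=cv2.INTER_AREA).astype(float)/255
obs={}
for n in("top","scene"):
    a,b=[cv2.imread(f"pics/{n}_{k}.png").astype(int) for k in("s5","s6")]
    M=cv2.imread(f"pics/{n}_s6.png"); sat=M.max(2).astype(int)-M.min(2)
    o=(sat<70)&(abs(a-b).max(2)>25); w=mask(n,0,0,.005,0); roi=cv2.dilate(w,np.ones((19,19)))>0
    obs[n]=(o,roi); print(n,"px",(o&roi).sum(),"model",w.sum().round())
cost=lambda p:sum((abs(mask(n,*p)-obs[n][0])*obs[n][1]).sum() for n in obs)
from scipy.optimize import minimize
for p0 in([0,0,0,0],[0,0,.008,0]):
    f=minimize(cost,p0,method="Nelder-Mead",options=dict(initial_simplex=np.array(p0)+np.vstack([np.zeros(4),np.diag([.006,.006,.006,.06])]),maxiter=120)); print("start",cost(p0),"dx,du,dz mm",(f.x[:3]*1000).round(1),"pitch",f.x[3].round(3),"cost",f.fun)
```

```text
top px 1089 model 1078.0
scene px 611 model 654.0
start 318.6666666666667 dx,du,dz mm [0.3 1.9 2.6] pitch -0.012 cost 162.13333333333333
start 211.35294117647058 dx,du,dz mm [1.3 2.5 1.5] pitch -0.018 cost 156.10980392156864
```

The silhouette fit gives the plate at the face (dx about 1 mm), square, and 1.5 to 2.6 mm high, which is within the camera calibration. As a direct check I'll press gently with shut fingers on the web's top near the back end.

```bash
python3 -m inch '[{"hand":1,"slide":[3.5,-5,0],"yaw":0},{"hand":1,"slide":[7,-10,0],"yaw":0},{"hand":1,"slide":[10.5,-15,0],"yaw":0},{"hand":1,"slide":[14,-20,0],"yaw":0},{"hand":1,"slide":[16.9,-23.4,0],"yaw":0},{"hand":1,"slide":[16.9,-23.4,-4],"yaw":0},{"hand":1,"slide":[16.9,-23.4,-8],"yaw":0},{"hand":1,"slide":[16.9,-23.4,-10.3],"yaw":0},{"hand":1,"slide":[16.9,-23.4,-10.3],"yaw":0}]' >/dev/null; python3 st.py
```

```text
t 36.75 rail x,u,z [0.5345, 0.1579, 0.169] F rail [0.7379, 0.2335, 0.9076] M [-0.01 -0.05  0.02]
```

```bash
python3 -m inch '[{"hand":1,"slide":[-0.19,0.46,-0.5],"yaw":0},{"hand":1,"slide":[-0.19,0.46,-1],"yaw":0},{"hand":1,"slide":[-0.19,0.46,-1.4],"yaw":0},{"hand":1,"slide":[-0.19,0.46,-1.4],"yaw":0}]' >/dev/null; python3 st.py
python3 -m inch '[{"hand":1,"slide":[0,0,-0.2],"yaw":0},{"hand":1,"slide":[0,0,-0.4],"yaw":0},{"hand":1,"slide":[0,0,-0.4],"yaw":0}]' >/dev/null; python3 st.py
```

```text
t 37.25 rail x,u,z [0.5357, 0.1648, 0.1561] F rail [-0.5263, 0.0061, -0.3449] M [-0.03 -0.06 -0.02]
t 37.625 rail x,u,z [0.5357, 0.1648, 0.152] F rail [-0.1951, 0.2977, 0.2097] M [-0.05 -0.05 -0.01]
```

```bash
for i in 1 2; do python3 -m inch '[{"hand":1,"slide":[0,0,-0.1],"yaw":0},{"hand":1,"slide":[0,0,-0.2],"yaw":0},{"hand":1,"slide":[0,0,-0.2],"yaw":0}]' >/dev/null; python3 st.py; done
```

```text
t 38.0 rail x,u,z [0.5359, 0.1649, 0.1509] F rail [-1.352, 0.0335, 4.1969] M [-0.26  0.31 -0.02]
t 38.375 rail x,u,z [0.536, 0.1649, 0.1506] F rail [-5.3518, -0.274, 12.6537] M [-0.84  1.33 -0.12]
```

Contact is at fingertip height 0.081 m, exactly the home height (78 + 3 mm), and it doesn't yield. I'll retreat, do a last check and hand in.

```bash
python3 -m inch '[{"hand":1,"slide":[0,0,2],"yaw":0},{"hand":1,"slide":[0,0,6],"yaw":0},{"hand":1,"slide":[0,0,11],"yaw":0},{"hand":1,"slide":[-3.5,5,12],"yaw":0},{"hand":1,"slide":[-7,10,12],"yaw":0},{"hand":1,"slide":[-10.5,15,12],"yaw":0},{"hand":1,"slide":[-14,20,12],"yaw":0},{"hand":1,"slide":[-17,24,12],"yaw":0},{"hand":1,"slide":[-17,24,12],"yaw":0}]'; python3 al.py s7
python3 - <<'E'
import cv2,numpy as np
g=lambda k,n="top":cv2.cvtColor(cv2.imread(f"pics/{n}_{k}.png"),6)
R=lambda a,b,r:cv2.findTransformECC(a[r],b[r],np.eye(2,3,dtype=np.float32),cv2.MOTION_EUCLIDEAN,(3,200,1e-6),None,3)[1].round(3).tolist()
print("lever s5-s7",R(g("s5"),g("s7"),np.s_[228:262,190:226]))
a=cv2.cvtColor(cv2.imread("pics/top0.png"),6);b=g("s7")
print("tape diff",cv2.absdiff(a,b)[215:255,405:450].mean(),"pliers diff",cv2.absdiff(a,b)[175:212,115:195].mean())
from station import finish_job,sense
print(sense()["time_s"],sense()["wrist_force"].round(1)); print(finish_job())
E
```

```text
time_s: 39.5
tcp_pos: [0.2608, 0.5981, 0.2668]
ee_rot: [[0.924, 0.382, -0.001], [0.382, -0.924, -0.001], [-0.001, 0.0, -1.0]]
wrist_force: [0.4, -0.5, -1.3]
gripper_width: 0.003
ecc px 0.9683274609913406 [-0.652183    0.27774924] mm left~ 1.6171981
top 8 0.6
top 6 0.5
top 4 0.6
top -2 0.7
top -4 0.5
top -6 0.4
scene 8 -1.1
scene 6 -0.7
scene -4 -0.7
scene -6 -0.8
lever s5-s7 [[1.0, 0.0, -0.014999999664723873], [-0.0, 1.0, 0.008999999612569809]]
tape diff 1.488888888888889 pliers diff 1.4141891891891891
39.6 [ 1.4  0.7 -0.8]
the job is handed in; nothing more can be done
None
```

The job is done and was handed in at 39.6 s: the carriage is set to the pointed clip and locked, and the stop plate is fitted. The pointed clip is the left one; its nose was hidden under the upright at first.

I swung the lever open, slid the carriage about 82 mm left and swung the lever back to its stop. The first lock left the pointer 1 to 1.7 mm short, so I unlocked it, nudged it about 1.6 mm further and locked it again before starting on the plate. I then hooked the plate into the two slots, pushed it down and let go.

**Last checks**
- **Pointer:** it lines up with the clip tip within about 0.2 mm in both cameras, and it had not moved after the plate was fitted.
- **Lever:** it stalled against the locked stop and has not moved since.
- **Plate:** pushing it down met a firm 32 N stop. A later touch on its top near the back found 81 mm, exactly the fully-home height, and it did not yield.
- **Tape measure and pliers:** unchanged in the pictures.

**One disagreement:** fitting the plate's outline in the pictures put it about 2 mm high and 2 mm to the left, with the front end about 2 mm low. I put this down to the 2 mm camera calibration, since the touch check did not bear it out. I had used up the picture views by then, so the fitted plate was never looked at directly.

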